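Open the dessert rail: press the ratchet release and push the stop back

TASK

Make room in the row of dessert cups on the display rail: press down the release plate on top of the sliding stop and, keeping it down, push the stop along its bar away from the cups until it is all the way back against the end post. Then let go so that the release springs up and locks the stop there. The two cups on the rail stay standing where they are, and nothing else on the counter is disturbed.

Things in the scene. Friction and masses are not known exactly. Their poses are not given: they have to be found in the camera images.
- rail: Display rail screwed to the counter: wooden foot 150 (x) x 430 (y) x 12 mm, origin at the centre of its underside, y along the rail. Aluminium end wall at the +y end, 74 mm high; two dessert cups stand beside it on the wood. A toothed flat steel bar runs along y at x = +50 mm, z = 37 to 53 mm, between end posts 62 mm high; the sliding stop rides on it.
- stop (a joint): Place of the sliding stop on the bar, m: 0 nearest the cups, growing to the rail's -y, 0.130 all the way back (hard limit). Black carriage 44 (x) x 66 (y) mm, 64 mm high; a face plate 72 mm high reaches forward over the wood on the cups' side. While the release is up the ratchet bars the way back; with it held down the stop slides at about 1 N.
- release (a joint): How far the release plate on top of the stop is pressed down, m: about 0 up (locked), 0.008 fully down (hard limit). Spring: 3.5 N at the top, 5.9 N fully down; it returns when let go and a pawl catches in the bar's teeth, 6 mm apart. The stop is free to go back only while the plate is more than 4 mm down; press it 6 mm or more.
- release_top (a point): Centre of the top of the ribbed aluminium release plate, 40 (rail x) x 44 mm (rail y); 84 mm above the counter when up, 76 mm fully down. Moves with stop and plate. Clear space above it; the row's cups reach 94 mm above the counter.
- stop_lip (a point): Middle of the top edge of the inner face (towards the cups) of the black upright lip on the carriage, 24 mm from the plate's middle towards the rail's -y; lip 44 mm wide, 8 mm thick, top 104 mm above the counter, 20 mm above the raised plate. A finger pressing the plate can push the stop back by this lip.
- rail_end (a point): Top edge of the inner face of the end post at the rail's -y end, on the bar's line, 62 mm above the counter: the stop's carriage ends 2 mm from it when all the way back.
- cup_a: Lidded dessert cup, 78 mm wide, 82 mm high, next to the end wall; origin at the centre of its underside. Stays where it is.
- cup_b: Lidded dessert cup, 78 mm wide, 75 mm high, second in the row, on the stop's side. Stays where it is.
- sleeves: Bystander: stack of brown cup sleeves, 68 mm wide, 114 mm high, standing in front of the rail's empty end; origin under its centre.
- gel: Bystander: small round bottle, 40 mm wide, 99 mm high, standing in front of the rail; origin under its centre.
- pads: Bystander: order pad 142 x 92 x 16 mm, to the right of the rail.
- stamper: Bystander: hand stamp with a turned handle, 24 x 34 x 74 mm, standing to the right of the rail.
- cup_c: Bystander: dessert cup on the serving board, 78 mm wide, 74 mm high.
- cup_d: Bystander: dessert cup on the serving board, 78 mm wide, 80 mm high.
- cups: Bystander: two stacked white cups, 82 mm wide, 89 mm high, to the left of the rail.
There are look-alikes about, which are no part of the job. What is shaped like the cup_a but blue or turquoise is not meant. Leave any purple look-alike of the cup_b alone.

How it is judged:
By the outcome, as a careful person would: the job done as asked, in the order asked, and still so for the second after the job is handed in, with the robot touching nothing.
It also fails if it takes over 32 s, if anything falls off the work surface, if the arm or the gripper's body presses on something with over 40 N, if the wrist force passes 120 N, or if a joint passes its speed limit or range.

ROBOT

A 6-joint arm with a two-finger parallel gripper is mounted at the origin on a cart in front of the work surface, level with it; the furniture and walls round the work are solid. World frame = base frame: x ahead of the robot, y to its left, z up, the work surface at z = 0. Lengths are in mm, angles in degrees, forces in N, time in s.
With the tool pointing down it reaches from about 300 to 875 mm from the base axis. Payload 6.4 kg.
Tool frame: the origin (TCP) lies midway between the tips of the shut fingers; the grasp point (between the pads) lies 19 mm behind it; z points along the fingers, y is the line along which they close (so a half turn about z gives the same grasp; the last joint's range is limited). The gripper opens to 88 mm and grips with 3 to 60 N. Pads are 18 mm wide; open, the fingers measure 123 mm over their backs; the gripper's body (75 mm by 187 mm) begins 45 mm behind the grasp point.
Start: joints at [52.408, 10.359, 92.074, -0, 77.567, -11.82], TCP at [249.993, 517.827, 211.614] pointing down, gripper open.
Joint ranges: [-171.53, 171.53], [-51.25, 118.39], [17.06, 147.69], [-65.23, 245.23], [0, 150.52], [-178.68, 178.68]. Speed limits (degrees/s): [147.25, 147.25, 172.46, 180, 180, 180].

INTERFACE

Orientations are given as [roll, pitch, yaw] about the fixed x, y, z axes, in that order (R = Rz(yaw) Ry(pitch) Rx(roll)).
In Python, from workcell import manip gives the robot as it stands.
- The arm moves only by the tool step_arm, never from a script. Its arguments are lists of equal length, an entry for each row: "delta_pos": the shift along the tool's x, y, z as a fraction of full scale, a list of three; "roll": the turn about the tool's z as a fraction of full scale. In form: {"delta_pos": [[x, y, z], ...], "roll": [roll, ...]}. A call has exactly 10 rows; each row is the pose to reach, as a shift and turn from the pose commanded when the call began, along the tool's axes at that moment; what a row does not reach only later rows make up. Full scale, the value 1, is 0.5 m for a shift and 45 degrees for a turn. A row lasts 1/10 s, in which the tool goes at most 50 mm and 8.59 degrees, less where a joint would pass 70% of its speed; a pose out of reach is approached as far as the arm can. A call with a number of a shift or a turn outside -1 to 1 is refused whole. A call with a gripper value outside its range is refused whole. "hand" is the opening, from 0 (shut) to 1 (fully open), set as the call begins (left out, the last holds). The fingers move at their own pace and stop on an object; "newtons" is the grip in N (left out, the last holds). Time passes only in rows, so rows that repeat a pose let the fingers close, or fill a call up. It gives the time, the measured TCP pose, the force, the opening and the grip force at its end, in the units of the state.
- manip.get_obs(): the state, without advancing time (a new reading comes with each control period).
- manip.get_image(name): name is "side" or "top"; returns a dict with "frame" (480x640x3 uint8, red, green, blue), "range_z" (480x640 float32, mm along the optical axis (not along the pixel's ray), 0 where there is no reading), "fovy" (degrees; the focal length in pixels is half the picture's height over the tangent of half this angle, whatever the lens; pixels are square), "cx", "cy" (the principal point, pixels), "k1" (the pictures are not rectified: a ray, as slopes to the right and down, at radius r is drawn at 1 + k1 r^2 times it, then the intrinsics apply), "world_to_cam" (4x4, takes a point from world to camera coordinates). Camera axes: x right, y down, z forward; pixel columns grow to the right and rows downward; lengths in mm; the calibration is good to about 2 mm. A picture is of the moment at which its call begins.
- manip.job_done(): hands the job in; it is judged then, once.
The state is a dict: "time_s": time; "qpos": joint angles; "joint_vel": joint speeds; "joint_torque": joint torques, N m; "eef_pos": TCP position; "tcp_rot": TCP orientation; "force": force on the tool from outside, world axes, zero at the start; "ft_torque": the same for the moment, N m; "gripper_width": finger opening in mm; "finger_force": force on a finger pad.
Only numpy, scipy, OpenCV 4.12 (cv2) and the standard library are available. Lean on these libraries where they do the work, as an engineer would, in place of code of your own. Each camera call takes 0.05 s, during which the arm holds its last target. There are 200 camera calls.

## Working session

There is one attempt and no reset: what is moved stays moved. The work goes in short steps, Python scripts to look and compute and a tool call to move; the robot and the scene stay as the last step left them, time stands still between calls to the robot, and variables do not carry over. Pictures are saved under pics/ and viewed, at most 10 in all, crops included, and the job is handed in when it is done.

Besides the shell and the picture viewer there is one more tool, called after "Call:" as name([rows], argument=value, ...), one row to a line, values as JSON. step_arm: Moves the arm, as the interface text tells. Shift numbers are shares of 0.5 m and turn numbers shares of 45 degrees, none past 1 either way. Its arguments: {"type":"object","properties":{"delta_pos":{"type":"array"},"roll":{"type":"array"},"hand":{"type":"number"},"newtons":{"type":"number"}},"required":["delta_pos","roll"]}

```bash
mkdir -p pics
cat > h.py <<'E'
import numpy as np, cv2, pickle
from workcell import manip
def grab(n,f):
    d=manip.get_image(n); pickle.dump(d,open(f'{n}.pkl','wb'))
    cv2.imwrite(f'pics/{f}.png',cv2.cvtColor(d['frame'],cv2.COLOR_RGB2BGR)); return d
def load(n): return pickle.load(open(f'{n}.pkl','rb'))
def KD(d):
    f=240/np.tan(np.radians(d['fovy']/2))
    return np.array([[f,0,d['cx']],[0,f,d['cy']],[0,0,1.]]),np.array([d['k1'],0,0,0.])
def ray(d,uv):
    K,D=KD(d); p=cv2.undistortPoints(np.array(uv,float).reshape(-1,1,2),K,D).reshape(-1,2)
    T=np.array(d['world_to_cam']); R=T[:3,:3]; o=-R.T@T[:3,3]
    return o,np.c_[p,np.ones(len(p))]@R
def onz(d,uv,z):
    o,r=ray(d,uv); return o+r*((z-o[2])/r[:,2])[:,None]
def pt(d,uv):
    o,r=ray(d,uv); return np.array([o+q*d['range_z'][int(v),int(u)] for q,(u,v) in zip(r,uv)])
def proj(d,P):
    K,D=KD(d);T=np.array(d['world_to_cam'])
    return cv2.projectPoints(np.array(P,float).reshape(-1,1,3),cv2.Rodrigues(T[:3,:3])[0],T[:3,3],K,D)[0].reshape(-1,2)
E
python3 -c "
from h import *
np.set_printoptions(suppress=True,precision=2)
for n in('top','side'):
    d=grab(n,n+'0'); print(n,d['fovy'],d['k1'],d['world_to_cam'])
print(manip.get_obs())"
```

```text
top 57.091783977402166 -0.07167325544382437 [[   0.     -1.      0.01   -1.88]
 [  -0.99   -0.     -0.16  546.9 ]
 [   0.16   -0.01   -0.99 1361.08]
 [   0.      0.      0.      1.  ]]
side 49.044022758957745 -0.04224836553763368 [[   0.95   -0.32   -0.   -487.03]
 [  -0.18   -0.53   -0.83  177.  ]
 [   0.27    0.78   -0.56 1359.03]
 [   0.      0.      0.      1.  ]]
{'time_s': 0.1, 'qpos': array([ 52.41,  10.4 ,  92.13,  -0.  ,  77.57, -11.82]), 'joint_vel': array([ 0.02, -0.15, -0.13,  0.04,  0.03,  0.05]), 'joint_torque': array([  0.  , -43.48, -34.27,   0.07,   0.03,  -0.  ]), 'eef_pos': array([249.64, 517.41, 210.8 ]), 'tcp_rot': array([-179.91,   -0.02,  154.23]), 'force': array([-0.47, -0.75, -0.37]), 'ft_torque': array([ 0.01, -0.01, -0.02]), 'finger_force': 0.0, 'gripper_width': 88.11020175182514}
```

View pics/top0.png

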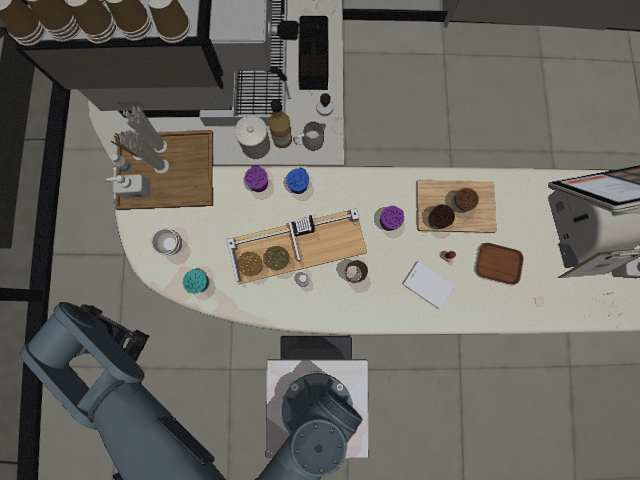

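View pics/side0.png

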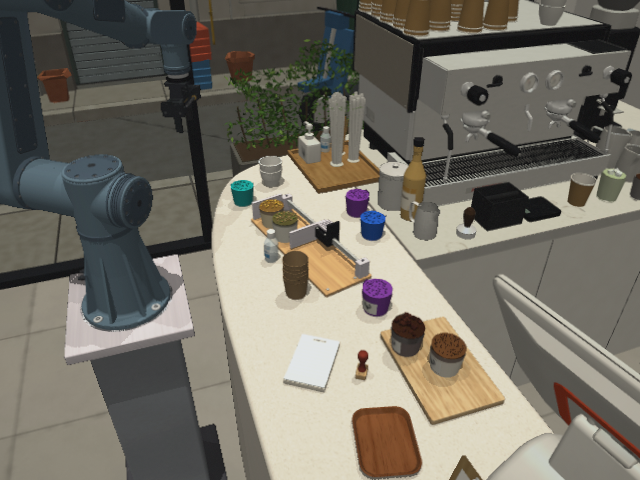

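The top view shows the rail with its cups at (250,263) and (277,258). The stop's plate is near (302,226), and the bar runs from (231,244) to the −y post at (355,213). I'll zoom in on both views.

```bash
python3 -c "
from h import *
np.set_printoptions(suppress=True,precision=1)
t=load('top');s=load('side')
a=cv2.resize(t['frame'][200:290,222:372],None,fx=5,fy=5,interpolation=2)[:,:,::-1]
b=cv2.resize(s['frame'][185:285,240:390],None,fx=5,fy=5,interpolation=2)[:,:,::-1]
cv2.imwrite('pics/a.png',a);cv2.imwrite('pics/b.png',b)
print(onz(t,[(231,244)],62),onz(t,[(355,213)],62),onz(t,[(302,224)],84),pt(t,[(302,224),(302,227),(355,213),(231,244),(250,263)]))"
```

```text
[[509.9 271.   62. ]] [[ 610.3 -119.3   62. ]] [[570.2  48.1  84. ]] [[ 571.1   48.2   79.2]
 [ 561.1   48.1   81.8]
 [ 610.1 -119.2   62.9]
 [ 510.4  271.7   58.5]
 [ 449.   207.8   75.9]]
```

View pics/a.png

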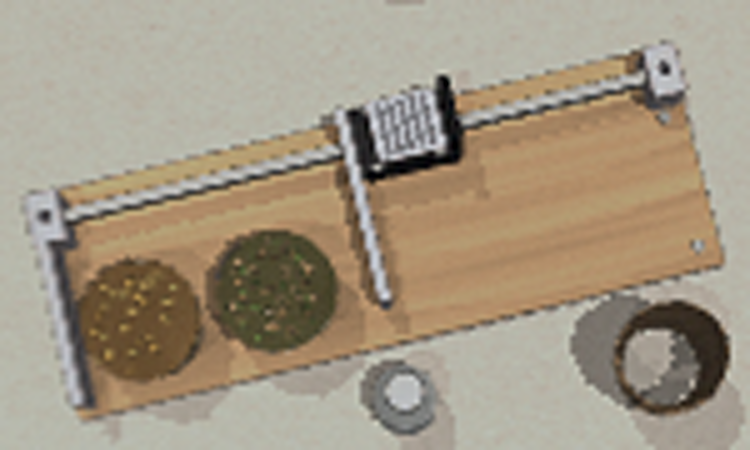

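View pics/b.png

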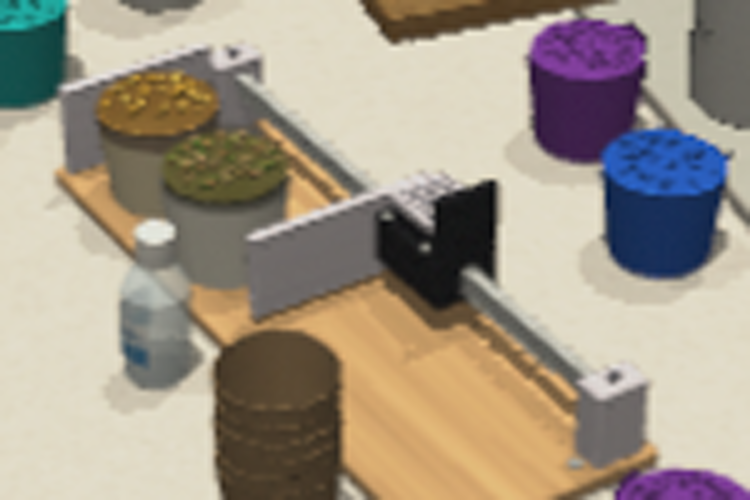

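Crop a shows the plate centred near (405,125), i.e. top-image pixel (302.6,224.6). The lip is at about (450,118), the −y post's inner edge at about (643,75), and the post holes at (45,216) and (663,68). Crop b shows the lip standing free, with nothing above the plate.

```bash
python3 -c "
from h import *
np.set_printoptions(suppress=True,precision=3)
t=load('top');s=load('side')
ca=lambda x,y:(222+x/5-.4,200+y/5-.4)
cb=lambda x,y:(240+x/5-.4,185+y/5-.4)
P=onz(t,[ca(45,216),ca(663,68)],62); e=P[1]-P[0]; L=np.linalg.norm(e); e/=L
print(P,L,e,np.degrees(np.arctan2(e[1],e[0])))
pl=onz(t,[ca(405,125)],84)[0]; print('plate',pl,(pl-P[0])@e)
pe=onz(t,[ca(644,76)],62)[0]; print('postinner',pe,(pe-P[0])@e,'travel',(pe-pl)@e-35)
lip=onz(t,[ca(444,122)],104)[0]; print('lip',lip,(lip-pl)@e)
fx=np.array([-e[1],e[0]]);print('plate off bar',(pl-P[0])[:2]@fx)
# side check
print('side lip corners',onz(s,[cb(436,212),cb(495,182)],104).mean(0)-8*e)
o=manip.get_obs();p=o['eef_pos'];y=np.radians(o['tcp_rot'][2])
X=np.array([np.cos(y),np.sin(y)]);Y=np.array([np.sin(y),-np.cos(y)])
g=pl+12*e; d=(g-p)[:2]; print('goal',g,'tool d',d@X,d@Y)"
```

```text
[[ 513.681  272.41    62.   ]
 [ 609.624 -116.704   62.   ]] 400.76779206446366 [ 0.239 -0.971  0.   ] -76.14893318812034
plate [568.27   46.231  84.   ] 232.67053959942024
postinner [ 604.395 -104.562   62.   ] 387.72732818051935 travel 120.05678858109917
lip [566.51   21.873 104.   ] 23.228613342987714
plate off bar -1.1454850457105152
side lip corners [570.115  15.864 104.   ]
goal [571.143  34.58   84.   ] tool d -499.4297363198144 -295.05588463002107
```

Call:
step_arm([
  [-0.04,-0.023,0],
  [-0.12,-0.07,0],
  [-0.2,-0.117,0],
  [-0.28,-0.164,0],
  [-0.36,-0.211,0],
  [-0.44,-0.258,0],
  [-0.52,-0.305,0],
  [-0.6,-0.352,0],
  [-0.66,-0.387,0],
  [-0.7,-0.41,0],
], roll=[0.05,0.2,0.35,0.5,0.65,0.8,0.9,1.0,1.0,1.0], hand=0, newtons=20)

```text
time_s: 1.1
eef_pos: [477.0, 178.7, 211.3]
tcp_rot: [-180.0, 0.0, 109.1]
force: [0.5, -0.0, -1.0]
gripper_width: 10.1
finger_force: 0.0
```

```bash
cat > go.py <<'E'
from h import *
import sys
o=manip.get_obs();p=o['eef_pos'];y=np.radians(o['tcp_rot'][2])
X=np.array([np.cos(y),np.sin(y)]);Y=np.array([np.sin(y),-np.cos(y)])
g=np.array([float(a) for a in sys.argv[1:3]]);d=g-p[:2]
print(o['time_s'],p.round(1),o['tcp_rot'].round(1),o['qpos'].round(0),o['force'].round(1),o['gripper_width'],'frac',(d@X/500).round(4),(d@Y/500).round(4))
E
python3 go.py 570.2 38.5
```

```text
1.1 [477.  178.7 211.3] [-180.     0.   109.1] [  7.   2. 101.  -0.  77. -12.] [ 0.5 -0.  -1. ] 10.116248005107288 frac -0.3259 0.0844
```

Call:
step_arm([
  [-0.04,0.01,0],
  [-0.1,0.026,0.02],
  [-0.17,0.044,0.05],
  [-0.24,0.062,0.09],
  [-0.29,0.075,0.12],
  [-0.315,0.082,0.15],
  [-0.326,0.084,0.165],
  [-0.326,0.084,0.17],
  [-0.326,0.084,0.17],
  [-0.326,0.084,0.17],
], roll=[0.02,0.05,0.08,0.11,0.117,0.117,0.117,0.117,0.117,0.117])

```text
time_s: 2.1
eef_pos: [569.4, 41.8, 127.4]
tcp_rot: [180.0, 0.0, 104.0]
force: [0.5, -0.6, -0.3]
gripper_width: 0.7
finger_force: 0.0
```

```bash
python3 go.py 570.2 38.5; python3 -c "
from h import *
t=grab('top','t1');s=grab('side','s1')
a=cv2.resize(t['frame'][195:255,270:330],None,fx=8,fy=8,interpolation=2)[:,:,::-1]
b=cv2.resize(s['frame'][190:270,285:345],None,fx=6,fy=6,interpolation=2)[:,:,::-1]
c=np.zeros((480,800,3),np.uint8);c[:,:480][:, :440]=a[:,:440];c[:,440:]=b;cv2.imwrite('pics/c.png',c)"
```

```text
2.1 [569.4  41.8 127.4] [180.   0. 104.] [ -8.  15.  97.   0.  68. -22.] [ 0.5 -0.6 -0.3] 0.7106589844627018 frac -0.0068 -0.0
```

View pics/c.png

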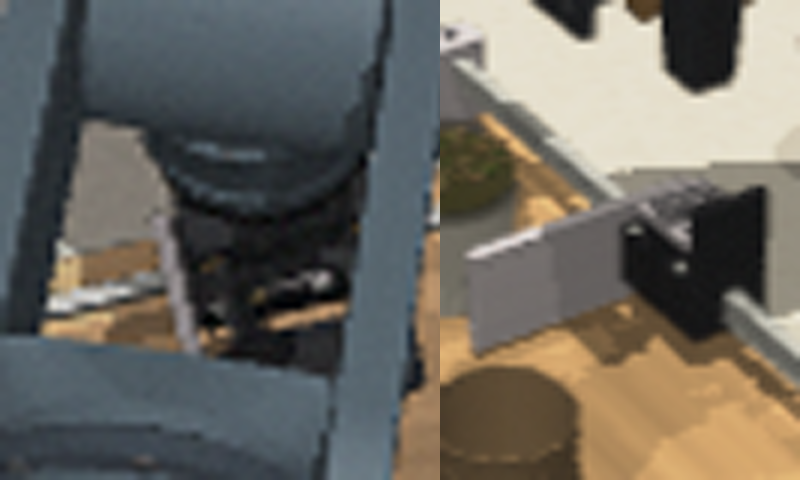

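The side inset shows the shut fingertips at about (697,92), i.e. side-image pixel (327.8,205). The lip's top edge runs from (692,203) to (766,186) in the inset.

```bash
python3 -c "
from h import *
np.set_printoptions(suppress=True,precision=1)
s=load('side')
o=manip.get_obs();print(proj(s,[o['eef_pos']]))
cb=lambda x,y:(285+(x-440)/6-.4,190+y/6-.4)
e=np.array([.239,-.971,0]);
q=onz(s,[cb(692,203),cb(766,186)],104);print(q,q.mean(0)-8*e-24*e, proj(s,[[566.5,21.9,104]]),[cb(697,92)])
print('plate by side depth', [ (pt(s,[cb(a,b)])[0]) for a,b in((690,205),(700,190),(640,250),(660,225))])"
```

```text
[[327.9 210.8]]
[[556.8  16.2 104. ]
 [594.4  18.5 104. ]] [568.   48.4 104. ] [[329.2 221.7]] [(327.43333333333334, 204.93333333333334)]
plate by side depth [array([568.2,  49.4,  79.5]), array([577.6,  61.2,  78.7]), array([546.7,  59.7,  51.6]), array([549.7,  40.1,  78. ])]
```

Call:
step_arm([
  [0,0,0.01],
  [0,0,0.03],
  [0,0,0.05],
  [0,0,0.06],
  [0,0,0.066],
  [0,0,0.07],
  [0,0,0.072],
  [0,0,0.074],
  [0,0,0.076],
  [0,0,0.076],
], roll=[0,0,0,0,0,0,0,0,0,0])

```text
time_s: 3.2
eef_pos: [569.4, 41.0, 88.7]
tcp_rot: [180.0, 0.0, 104.0]
force: [0.1, 0.3, 0.5]
gripper_width: 0.2
finger_force: 0.0
```

```bash
python3 go.py 570.6 37.3
```

```text
3.2 [569.4  41.   88.7] [180.   0. 104.] [ -8.  18.  98.   0.  64. -22.] [0.1 0.3 0.5] 0.15722713097441768 frac -0.0077 0.0005
```

Call:
step_arm([
  [-0.003,0,0],
  [-0.007,0,0.002],
  [-0.007,0,0.005],
  [-0.007,0,0.008],
  [-0.007,0,0.011],
  [-0.007,0,0.014],
  [-0.007,0,0.017],
  [-0.007,0,0.019],
  [-0.007,0,0.02],
  [-0.007,0,0.02],
], roll=[0,0,0,0,0,0,0,0,0,0])

```text
time_s: 4.2
eef_pos: [570.2, 37.6, 78.5]
tcp_rot: [-180.0, -0.0, 104.0]
force: [-0.9, 0.1, -0.1]
gripper_width: 0.3
finger_force: 0.0
```

```bash
python3 go.py 570.6 37.3
```

```text
4.2 [570.2  37.6  78.5] [-180.   -0.  104.] [ -8.  19.  98.  -0.  63. -22.] [-0.9  0.1 -0.1] 0.32297501181306276 frac -0.0008 0.0006
```

```bash
python3 -c "
from h import *
np.set_printoptions(suppress=True,precision=1)
s=grab('side','s2');print(proj(s,[manip.get_obs()['eef_pos']]))
cv2.imwrite('pics/d.png',cv2.resize(s['frame'][180:250,290:370],None,fx=8,fy=8,interpolation=2)[:,:,::-1])"
```

```text
[[328.3 226.1]]
```

View pics/d.png

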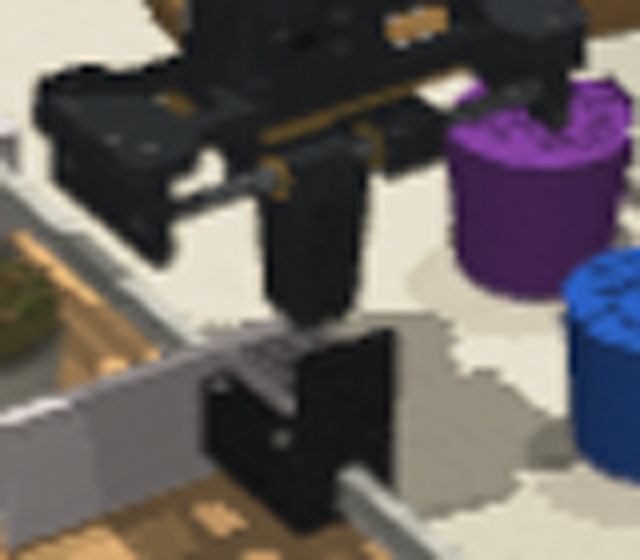

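The fingertip shows at about (312,325) in the crop, i.e. pixel (329,220.5), still above the plate and behind the lip. It is higher than the reported TCP projects (328,226), so I'll check with depth.

```bash
python3 -c "
from h import *
np.set_printoptions(suppress=True,precision=1)
s=load('side')
for v in (210,214,216,218,219,220,221,222,223,224,226): print(v,*[pt(s,[(u,v)])[0] for u in (326,329,332)])"
```

```text
210 [557.5  24.4 143. ] [568.2  29.4 137.9] [576.6  27.9 137. ]
214 [557.7  24.4 129.9] [565.4  21.4 130.1] [575.8  25.4 125.6]
216 [558.1  25.2 122.8] [567.3  26.  120.4] [577.   28.  117.1]
218 [558.1  24.9 116.3] [567.6  26.5 113.4] [578.3  31.1 108.3]
219 [560.3  30.7 109. ] [566.6  23.9 111.8] [579.6  34.3 102.7]
220 [572.7  64.   82.4] [570.   32.8 102.3] [636.4 181.1  -3.7]
221 [570.9  59.2  82.3] [578.7  55.5  82.9] [633.1 172.2  -1.3]
222 [570.8  58.7  79.2] [578.6  55.2  79.7] [587.6  54.4  78.3]
223 [567.   48.5  82.9] [575.4  46.6  82.4] [573.3  17.3 101.2]
224 [565.9  45.3  81.8] [564.1  16.4 100.4] [571.3  11.9 101.7]
226 [560.6  30.9  85.2] [561.1   8.4  99.4] [573.9  18.4  90.3]
```

Call:
step_arm([
  [0.004,0,0],
  [0.004,0,0.003],
  [0.004,0,0.006],
  [0.004,0,0.009],
  [0.004,0,0.012],
  [0.004,0,0.015],
  [0.004,0,0.018],
  [0.004,0,0.02],
  [0.004,0,0.02],
  [0.004,0,0.02],
], roll=[0,0,0,0,0,0,0,0,0,0])

```text
time_s: 5.25
eef_pos: [569.8, 39.5, 68.6]
tcp_rot: [180.0, 0.0, 104.0]
force: [0.0, -0.4, 0.7]
gripper_width: 0.5
finger_force: 0.0
```

```bash
python3 go.py 570.6 37.3;  python3 -c "
from h import *
np.set_printoptions(suppress=True,precision=1)
s=grab('side','s3')
for v in (214,216,218,219,220,221,222,223,224,226): print(v,*[pt(s,[(u,v)])[0] for u in (326,329,332)])"
```

```text
5.25 [569.8  39.5  68.6] [180.   0. 104.] [ -8.  20.  99.   0.  62. -22.] [ 0.  -0.4  0.7] 0.4597617399992316 frac -0.0047 0.0005
214 [558.3  26.1 128.8] [568.1  28.4 125.4] [578.2  31.5 121.4]
216 [558.3  25.8 122.4] [568.2  28.4 118.8] [578.7  32.4 114.1]
218 [559.9  30.  112.8] [569.2  30.8 110.4] [578.3  31.2 108.2]
219 [556.3  20.1 116.4] [568.3  28.4 108.7] [577.6  29.1 106.3]
220 [558.6  26.1 108.8] [568.7  29.1 104.9] [579.   32.6 100.5]
221 [557.7  23.5 107.3] [569.   29.8 101. ] [577.6  28.8  99.8]
222 [558.9  26.9 101.6] [568.   27.   99.6] [578.   29.8  95.7]
223 [569.7  55.8  77.8] [569.4  30.6  93.7] [573.1  16.7 101.6]
224 [564.9  42.7  83.7] [565.2  19.4  98.3] [571.6  12.7 101.1]
226 [562.8  36.8  81. ] [562.6  12.2  96.7] [572.6  15.   92.7]
```

Call:
step_arm([
  [0,0,0.002],
  [0,0,0.004],
  [0,0,0.006],
  [0,0,0.008],
  [0,0,0.01],
  [0,0,0.012],
  [0,0,0.014],
  [0,0,0.016],
  [0,0,0.016],
  [0,0,0.016],
], roll=[0,0,0,0,0,0,0,0,0,0])

```text
time_s: 6.3
eef_pos: [569.7, 39.5, 60.6]
tcp_rot: [-180.0, 0.0, 104.0]
force: [0.1, 0.3, 0.7]
gripper_width: 0.2
finger_force: 0.0
```

Call:
step_arm([
  [0,0,0.002],
  [0,0,0.004],
  [0,0,0.006],
  [0,0,0.008],
  [0,0,0.01],
  [0,0,0.01],
  [0,0,0.01],
  [0,0,0.01],
  [0,0,0.01],
  [0,0,0.01],
], roll=[0,0,0,0,0,0,0,0,0,0])

```text
time_s: 7.3
eef_pos: [569.8, 39.5, 55.7]
tcp_rot: [180.0, 0.0, 104.0]
force: [-1.0, 0.4, 3.2]
gripper_width: 0.5
finger_force: 1.8
```

```bash
python3 -c "
from h import *
np.set_printoptions(suppress=True,precision=1)
s=grab('side','s4');print(manip.get_obs()['force'])
for v in (218,220,221,222,223,224,226): print(v,*[pt(s,[(u,v)])[0] for u in (326,329,332)])
cv2.imwrite('pics/e.png',cv2.resize(s['frame'][180:250,290:370],None,fx=8,fy=8,interpolation=2)[:,:,::-1])"
```

```text
[-2.4  0.4  4. ]
218 [558.4  25.9 115.7] [567.8  27.3 112.9] [577.2  28.2 110.3]
220 [556.5  20.6 112.7] [568.9  29.8 104.3] [577.9  29.6 102.6]
221 [557.7  23.6 107.3] [568.4  28.4 102. ] [578.5  31.1  98.2]
222 [558.8  26.5 101.9] [569.8  31.9  96.1] [579.7  34.   92.7]
223 [558.8  26.3  98.7] [570.3  33.   92. ] [572.3  14.7 103.1]
224 [558.4  25.1  96.2] [563.   13.6 102.4] [571.1  11.4 102. ]
226 [557.9  23.6  90.5] [562.7  12.5  96.5] [571.3  11.6  95.2]
```

View pics/e.png

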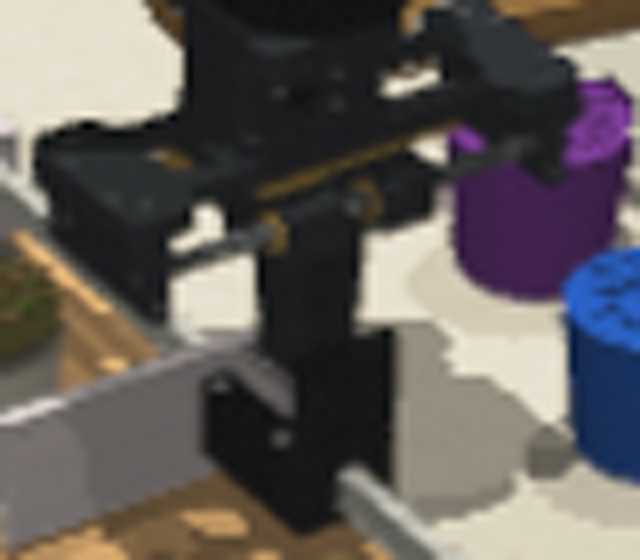

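The fingertips are now inside the lip on the plate (tip hidden behind the lip at about (310,350)), and the force matches the spring's preload. Now I'll press down.

Call:
step_arm([
  [0,0,0.002],
  [0,0,0.004],
  [0,0,0.006],
  [0,0,0.008],
  [0,0,0.01],
  [0,0,0.012],
  [0,0,0.013],
  [0,0,0.013],
  [0,0,0.013],
  [0,0,0.013],
], roll=[0,0,0,0,0,0,0,0,0,0])

```text
time_s: 8.35
eef_pos: [569.8, 39.5, 49.3]
tcp_rot: [180.0, 0.0, 104.0]
force: [-2.8, 0.1, 5.7]
gripper_width: 0.3
finger_force: 3.2
```

```bash
python3 go.py 570 37; python3 -c "
from h import *
d=grab('side','s5');print(manip.get_obs()['force']);d=grab('side','s5');print(manip.get_obs()['force'])"
```

```text
8.35 [569.8  39.5  49.3] [180.   0. 104.] [ -8.  21.  99.  -0.  60. -22.] [-2.8  0.1  5.7] 0.2805981626349421 frac -0.0049 -0.0008
[-3.07731023 -0.11719103  5.41102209]
[-3.0640311 -0.5618249  6.4096778]
```

Call:
step_arm([
  [0,0,0.001],
  [-0.004,0,0.001],
  [-0.01,0,0.001],
  [-0.02,0,0.001],
  [-0.034,0,0.001],
  [-0.05,0,0.001],
  [-0.066,0,0.001],
  [-0.08,0,0.001],
  [-0.088,0,0.001],
  [-0.09,0,0.001],
], roll=[0,0,0,0,0,0,0,0,0,0])

```text
time_s: 9.45
eef_pos: [580.7, -4.9, 49.3]
tcp_rot: [-180.0, 0.0, 103.9]
force: [-5.6, -0.9, 10.6]
gripper_width: 0.5
finger_force: 5.1
```

```bash
python3 go.py 570 37; python3 -c "
from h import *
grab('side','s6');s=grab('top','t6')
cv2.imwrite('pics/f.png',np.vstack([cv2.resize(x['frame'][a:a+55,b:b+150],None,fx=5,fy=5,interpolation=2)[:,:,::-1] for x,a,b in((s,195,222),(load('side'),195,280))]))"
```

```text
9.45 [580.7  -4.9  49.3] [-180.     0.   103.9] [-12.  22.  98.  -0.  60. -26.] [-5.6 -0.9 10.6] 0.476045107495208 frac 0.0865 -0.0006
```

View pics/f.png

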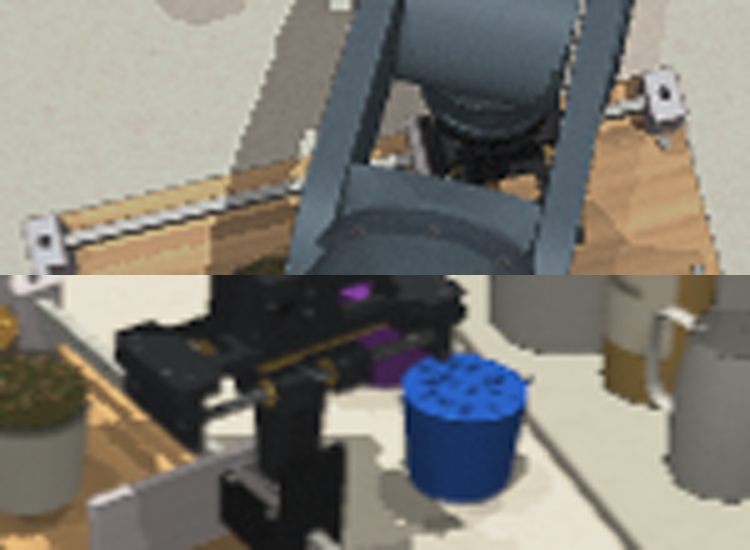

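The top inset shows the face plate moved from x≈340 to 415, so the stop is travelling with the finger. It is still held down.

Call:
step_arm([
  [-0.008,0,0],
  [-0.02,0,0],
  [-0.036,0,0],
  [-0.052,0,0],
  [-0.068,0,0],
  [-0.084,0,0],
  [-0.1,0,0],
  [-0.112,0,0],
  [-0.12,0,0],
  [-0.124,0,0],
], roll=[0,0,0,0,0,0,0,0,0,0])

```text
time_s: 10.55
eef_pos: [595.5, -65.2, 49.3]
tcp_rot: [-180.0, 0.0, 103.9]
force: [-5.1, -0.6, 10.3]
gripper_width: 0.4
finger_force: 5.1
```

Call:
step_arm([
  [-0.003,0,0],
  [-0.006,0,0],
  [-0.01,0,0],
  [-0.014,0,0],
  [-0.018,0,0],
  [-0.02,0,0],
  [-0.022,0,0],
  [-0.024,0,0],
  [-0.026,0,0],
  [-0.026,0,0],
], roll=[0,0,0,0,0,0,0,0,0,0])

```text
time_s: 11.55
eef_pos: [598.6, -77.6, 49.3]
tcp_rot: [-180.0, 0.0, 104.0]
force: [-5.1, -0.4, 9.4]
gripper_width: 0.5
finger_force: 4.9
```

Call:
step_arm([
  [-0.002,0,0],
  [-0.004,0,0],
  [-0.006,0,0],
  [-0.008,0,0],
  [-0.009,0,0],
  [-0.01,0,0],
  [-0.011,0,0],
  [-0.012,0,0],
  [-0.012,0,0],
  [-0.012,0,0],
], roll=[0,0,0,0,0,0,0,0,0,0])

```text
time_s: 12.55
eef_pos: [599.4, -80.5, 49.2]
tcp_rot: [-179.9, -0.2, 104.0]
force: [-6.5, 8.2, 12.8]
gripper_width: -0.1
finger_force: 6.7
```

Call:
step_arm([
  [-0.002,0,0],
  [-0.004,0,0],
  [-0.005,0,0],
  [-0.005,0,0],
  [-0.005,0,0],
  [-0.005,0,0],
  [-0.005,0,0],
  [-0.005,0,0],
  [-0.005,0,0],
  [-0.005,0,0],
], roll=[0,0,0,0,0,0,0,0,0,0])

```text
time_s: 13.55
eef_pos: [600.8, -83.3, 49.2]
tcp_rot: [180.0, -0.1, 104.0]
force: [-4.1, 7.0, 10.7]
gripper_width: 0.2
finger_force: 5.4
```

```bash
python3 go.py 570 37; python3 -c "
from h import *
s=grab('side','s7')
cv2.imwrite('pics/g.png',cv2.resize(s['frame'][200:290,310:390],None,fx=6,fy=6,interpolation=2)[:,:,::-1])"
```

```text
13.55 [600.8 -83.3  49.2] [ 1.80e+02 -1.00e-01  1.04e+02] [-19.  25.  94.   0.  61. -33.] [-4.1  7.  10.7] 0.17972529857040945 frac 0.2484 -0.0017
```

View pics/g.png

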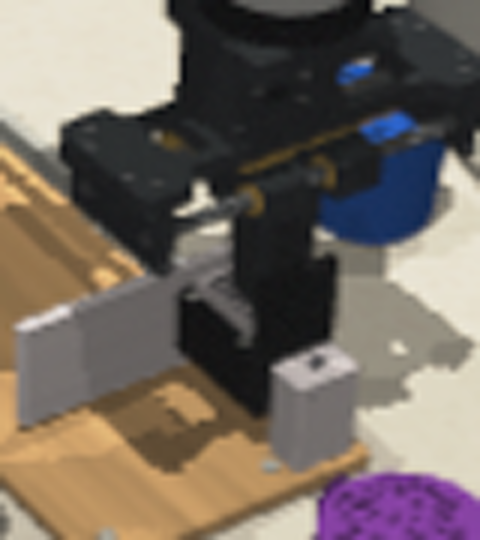

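The carriage (right edge at about (265,410)) is hard against the end post, and the finger now slips on the plate at about 7 N, so the stop is at its limit. I'll lift straight up.

Call:
step_arm([
  [0,0,-0.004],
  [0,0,-0.008],
  [0,0,-0.012],
  [0,0,-0.016],
  [0,0,-0.024],
  [0,0,-0.04],
  [0,0,-0.08],
  [0,0,-0.14],
  [0,0,-0.2],
  [0,0,-0.24],
], roll=[0,0,0,0,0,0,0,0,0,0])

```text
time_s: 14.6
eef_pos: [601.5, -86.0, 171.3]
tcp_rot: [179.9, 0.1, 103.9]
force: [0.6, -0.2, -0.7]
gripper_width: 0.5
finger_force: 0.0
```

Call:
step_arm([
  [0.05,-0.05,-0.05],
  [0.1,-0.12,-0.1],
  [0.15,-0.2,-0.1],
  [0.2,-0.28,-0.1],
  [0.25,-0.36,-0.1],
  [0.3,-0.44,-0.1],
  [0.35,-0.48,-0.1],
  [0.38,-0.5,-0.1],
  [0.4,-0.5,-0.1],
  [0.4,-0.5,-0.1],
], roll=[0,0,0,0,0,0,0,0,0,0])

```text
time_s: 15.6
eef_pos: [309.6, 49.0, 219.0]
tcp_rot: [179.9, 0.1, 104.0]
force: [-0.6, -0.4, -0.1]
gripper_width: 0.9
finger_force: 0.0
```

```bash
python3 -c "
from h import *
print(manip.get_obs()['eef_pos'])
s=grab('side','s8');t=grab('top','t8')
a=cv2.resize(t['frame'][195:295,220:375],None,fx=4,fy=4,interpolation=2)[:,:,::-1]
b=cv2.resize(s['frame'][220:290,310:390],None,fx=2.5,fy=2.5,interpolation=2)[:,:,::-1]
c=np.zeros((400,820,3),np.uint8);c[:,:620]=a;c[:175,620:]=b;cv2.imwrite('pics/i.png',c[:,:800])"
```

```text
[309.57278399  48.96251046 219.01966088]
```

View pics/i.png

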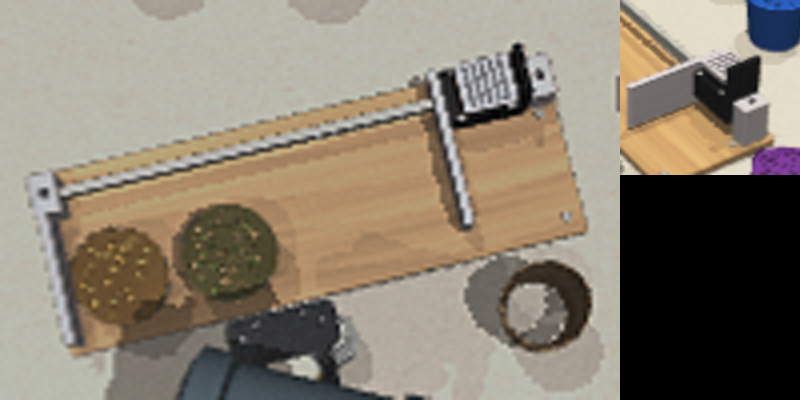

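The picture shows the stop against the −y post with its plate at about (487,82). Both cups are still at (120,275) and (227,250), and the sleeves haven't moved. One check of the numbers next.

```bash
python3 -c "
from h import *
t=load('top');e=np.array([.239,-.971,0])
pl=onz(t,[(220+487/4-.4,195+82/4-.4)],84)[0]
print(pl,(pl-np.array([568.3,46.2,84]))@e,(np.array([604.4,-104.6,84])-pl)@e)
n=np.mean([t['range_z'][214:218,339:344]]);print(pt(t,[(341,215),(339,217),(343,214)])[:,2], pt(load('side'),[(338,248)]))"
```

```text
[598.76055653 -74.40461442  84.        ] 124.38715360964189 30.667546390358112
[86.25631595 79.99069804 82.06223501] [[566.51083486 -49.79150909  62.90301623]]
```

```bash
python3 -c "
from workcell import manip
print(manip.job_done())"
```

```text
the job is handed in; nothing more can be done
None
```

The stop is all the way back against the end post with the release sprung up, the cups and the sleeves look unmoved in the last picture, and the job was handed in at about 16 s; no verdict was shown.

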